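# Take the filter housing apart into its inspection nests

### The job

Take the stacked filter housing apart from the top down, one part at a time, and set each part right way up in the inspection nest of its own shape: the small plug in the small round nest, the hexagonal nut in the hexagonal nest, the round body in the large round nest and the square plate in the square nest. Each part must lie flat on the nest's floor, inside the rim, and be let go. Do not move or knock over the glass beaker and the amber jar.

Things in the scene. Friction and masses are not known exactly. Their poses are not given: they have to be found in the camera images.
- plug: small black plastic plug, an upright cylinder 26 mm in diameter and 28 mm tall with a grey spot on top, 0.06 kg; origin at the centre of its underside, z up. At the start part of the stack. It is the topmost part, standing on the hexagonal nut.
- union_nut: steel hexagonal union nut (solid), 42 mm across flats, 48.5 mm across corners, 22 mm tall, about 0.25 kg; origin at the centre of its underside, z up, x square to a pair of flats. At the start part of the stack. It is the third from the bottom, lying on the round body.
- filter_body: white plastic round filter body (solid), a cylinder 54 mm in diameter and 32 mm tall, with a grey band near the top, about 0.2 kg; origin at the centre of its underside, z up. At the start part of the stack. It is the second from the bottom, standing on the square plate.
- end_plate: grey plastic square end plate, 64 x 64 mm and 24 mm thick, with a dark bolt hole at each corner, about 0.25 kg; origin at the centre of its underside, z up, x and y square to its sides. At the start part of the stack. It is the bottom part and lies on a fixed pale wooden stand 70 x 70 mm and 10 mm tall. The whole stack with the stand is 116 mm tall; the parts merely rest on one another.
- small_round_nest: fixed inspection nest, a low aluminium rim 4 mm wide round a blue plastic floor; origin at the centre of its underside on the bench, z up; the floor's top is 4 mm and the rim's top 10 mm above the bench; opening: round, 42 mm in diameter (about 50 mm over the rim).
- hex_nest: fixed inspection nest, a low aluminium rim 4 mm wide round a blue plastic floor; origin at the centre of its underside on the bench, z up; the floor's top is 4 mm and the rim's top 10 mm above the bench; opening: hexagonal, 58 mm across flats (66 mm over the rim); x square to a pair of sides.
- large_round_nest: fixed inspection nest, a low aluminium rim 4 mm wide round a blue plastic floor; origin at the centre of its underside on the bench, z up; the floor's top is 4 mm and the rim's top 10 mm above the bench; opening: round, 70 mm in diameter (about 78 mm over the rim).
- square_nest: fixed inspection nest, a low aluminium rim 4 mm wide round a blue plastic floor; origin at the centre of its underside on the bench, z up; the floor's top is 4 mm and the rim's top 10 mm above the bench; opening: square, 80 x 80 mm (88 mm over the rim); x and y square to its sides.
- beaker: empty open glass beaker, 58 mm in diameter at the rim, 70 mm tall, standing loose on the bench; origin at the centre of its underside, z up. To be left alone. (A similarly low fixed white rack of vials, 50 x 50 mm and 46 mm tall, also stands among the things.)
- jar: closed amber glass sample jar with a black cap, 48 mm in diameter, 70 mm tall, standing loose on the bench; origin at the centre of its underside, z up. To be left alone.
Mind the look-alikes: they are no part of the job. What is shaped like the end_plate but blue is not meant.

How it is judged:
On the way, in this order (a step that is already met when the one before it is completed fails the run):
1. the small plug lies in its own nest, let go (horizontal distance between plug and small_round_nest below 0.012 m and z of plug in the frame of small_round_nest between 0.001 and 0.007 m and angle between plug's own z axis and vertical below 0.1 rad and linear speed of plug below 0.02 m/s and contact force between the fingers and plug below 0.1 N), for 0.2 s.
2. the hexagonal nut lies in its own nest, let go (horizontal distance between union_nut and hex_nest below 0.012 m and z of union_nut in the frame of hex_nest between 0.001 and 0.007 m and angle between union_nut's own z axis and vertical below 0.1 rad and linear speed of union_nut below 0.02 m/s and contact force between the fingers and union_nut below 0.1 N), for 0.2 s.
3. the round body lies in its own nest, let go (horizontal distance between filter_body and large_round_nest below 0.012 m and z of filter_body in the frame of large_round_nest between 0.001 and 0.007 m and angle between filter_body's own z axis and vertical below 0.1 rad and linear speed of filter_body below 0.02 m/s and contact force between the fingers and filter_body below 0.1 N), for 0.2 s.
4. the square plate lies in its own nest, let go (horizontal distance between end_plate and square_nest below 0.013 m and z of end_plate in the frame of square_nest between 0.001 and 0.007 m and angle between end_plate's own z axis and vertical below 0.1 rad and linear speed of end_plate below 0.02 m/s and contact force between the fingers and end_plate below 0.1 N), for 0.2 s.
At the end, for the whole second after the job is handed in: each part lies flat and right way up (within 0.1 rad) on the floor of its own nest (underside 1 to 7 mm above the bench), centred within 12 mm (square plate 13 mm), released and at rest (all of step 1 and all of step 2 and all of step 3 and all of step 4); the robot touches nothing.
It fails at once if the beaker is moved by more than 15 mm or tipped (distance of beaker from where it was at the start of the episode above 0.015 m or angle between beaker's own z axis and vertical above 0.3 rad).
It fails at once if the jar is moved by more than 15 mm or tipped (distance of jar from where it was at the start of the episode above 0.015 m or angle between jar's own z axis and vertical above 0.3 rad).
It also fails if it takes over 99 s, if anything falls off the work surface, if the arm or the gripper's body presses on something with over 40 N, if the wrist force passes 120 N, or if a joint passes its speed limit or range.

### The arm

A 6-joint arm with a two-finger parallel gripper is mounted at the origin on the work surface. World frame = base frame: x ahead of the robot, y to its left, z up, the work surface at z = 0. Lengths are in m, angles in rad, forces in N, time in s.
With the tool pointing down it reaches from about 0.25 to 0.725 m from the base axis. Payload 4 kg.
Tool frame: the origin (TCP) lies on the centre line of the jaws, within the pads' length; the fingertips stand tip_reach ahead of it and the grasp point (between the pads) lies 5 mm behind it (tip_reach is the distance from the TCP to the fingertips, in m); z points along the fingers, y is the direction in which the jaws open and shut (so a half turn about z gives the same grasp; the last joint's range is limited). The gripper opens to 85 mm and grips with 20 to 120 N. Pads are 22 mm wide; open, the fingers measure 114 mm over their backs; the gripper's body (76 mm by 85 mm) begins 54 mm behind the grasp point. The pads swing forward as they close: fully open they stand 13 mm farther back than shut.
Start: joints at [1.198, 0.241, 0.005, 1.335, 0, 1.571], TCP at [0.182, 0.466, 0.245] pointing down, gripper open.
Joint ranges: [-2.72, 2.72], [-1.05, 1.87], [-1.09, 1.28], [-1.99, 2.15], [-1.42, 1.44], [-3.14, 3.14]. Speed limits (rad/s): [2.79, 2.79, 3.14, 3.14, 3.14, 3.14].

### API

Orientations are given as a unit quaternion [x, y, z, w].
In Python, from workcell import * gives the robot as it stands.
- The arm moves only by the tool arm_command, never from a script. Its arguments are lists of equal length, an entry for each row: "translation": the shift along the tool's x, y, z in cm, a list of three; "turn": the turn about the tool's z in rad; "hand": the closure, from 0 (fully open) to 1 (shut). In form: {"translation": [[x, y, z], ...], "turn": [turn, ...], "hand": [hand, ...]}. A call has 1 to 5 rows; each row is the pose to reach, as a shift and turn from the pose commanded when the call began, along the tool's axes at that moment; what a row does not reach only later rows make up. A row lasts 1/12 s, in which the tool goes at most 41.7 mm and 7.16 degrees, less where a joint would pass 70% of its speed; a pose out of reach is approached as far as the arm can. A call with a gripper value outside its range is refused whole. The fingers move at their own pace and stop on an object; the grip force is fixed at half the most. Time passes only in rows, so rows that repeat a pose let the fingers close. It gives the time, the measured TCP pose, the force and the opening at its end, in the units of the state.
- get_obs(): the state, without advancing time (a new reading comes with each control period).
- camera(name): name is "side" or "top" or "wrist"; returns (picture, depth): 384x512x3 uint8, red, green, blue; 384x512 float32, m along the optical axis (not along the pixel's ray), 0 where there is no reading.
- camera_info(name): a dict with "mtx" (3x3 intrinsics, pixels), "world_to_cam" (4x4, takes a point from world to camera coordinates). Camera axes: x right, y down, z forward; pixel columns grow to the right and rows downward; lengths in m; the calibration is good to about 2 mm. A picture is of the moment at which its call begins: read the wrist's pose just before it. camera_info takes no time and is no camera call; for the wrist camera it gives the pose at the moment of the call.
- job_done(): hands the job in, once; it reports no verdict.
Trained networks look in the newest picture that a camera, given by its name, has taken for a name from the list of things; names that differ only in an ending like _2 or _b are one class to them, and where a whole thing is asked for, a point or a joint stands for the part that bears it (a point fixed in the world has none). Each returns a list of dicts, best first, with "conf" (0 to 1); they miss things now and then, are a little off and sometimes report something else, mostly with a low value. They report only what shows in the picture. A call takes as long as a camera call. They do not tell look-alikes from the thing itself.
- search_frame(camera, name): "location" ([row, column] in pixels, amid what is visible of it).
- spot_point(camera, name): "location" ([row, column] in pixels: a listed point, or the origin of a listed thing).
The state is a dict: "clock": time; "joint_pos": joint angles; "joint_vel": joint speeds; "tau": joint torques, N m; "eef_pos": TCP position; "tool_rot": TCP orientation; "ft_force": force on the tool from outside, world axes, zero at the start; "ft_torque": the same for the moment, N m; "grip_width": finger opening in m.
Only numpy, scipy, OpenCV 4.12 (cv2) and the standard library are available. Lean on these libraries where they do the work, as an engineer would, in place of code of your own. Each camera call takes 0.05 s, during which the arm holds its last target. There are 200 camera calls.

## Working session

There is one attempt and no reset: what is moved stays moved. The work goes in short steps, Python scripts to look and compute and a tool call to move; the robot and the scene stay as the last step left them, time stands still between calls to the robot, and variables do not carry over. Pictures are saved under pics/ and viewed, about 12 in all and at most 16, crops included, and the job is handed in when it is done.

Besides the shell and the picture viewer there is one more tool, called after "Call:" as a command line: name --pt "numbers of a row" for each row, then --argument value for the rest. arm_command: Moves the arm, as the interface text tells. Its arguments: {"type":"object","properties":{"translation":{"type":"array","items":{"type":"array","items":{"type":"number"}}},"turn":{"type":"array","items":{"type":"number"}},"hand":{"type":"array","items":{"type":"number"}}},"required":["translation","turn","hand"]}

```bash
ls; mkdir -p pics; python3 - <<'E'
from workcell import *
import cv2,numpy as np
o=get_obs(); print(o)
ims=[]
for c in("top","side"):
    p,d=camera(c); np.save(f"pics/{c}_d.npy",d); cv2.imwrite(f"pics/{c}0.png",p[:,:,::-1])
    print(c,camera_info(c))
    for n in ["plug","union_nut","filter_body","end_plate","small_round_nest","hex_nest","large_round_nest","square_nest","beaker","jar"]:
        print(n,[(np.round(r["location"]).tolist(),round(r["conf"],2)) for r in spot_point(c,n)][:3])
E
```

```text
pics
{'clock': 0.0, 'joint_pos': array([ 1.19797521e+00,  2.41445560e-01,  3.71404651e-03,  1.33518441e+00,
       -1.48711147e-05,  1.57078076e+00]), 'joint_vel': array([ 0.00062731,  0.00055854,  0.00130926,  0.00041641,  0.00065175,
       -0.00030946]), 'tau': array([ 1.20916768e-03, -3.72313356e+01,  2.52410156e+01,  1.68952032e-02,
        1.80220686e-04, -9.54965174e-07]), 'eef_pos': array([0.18190691, 0.46508973, 0.24439276]), 'tool_rot': array([ 1.85325079e-01,  9.82676698e-01, -1.04281480e-03, -1.89116819e-04]), 'ft_force': array([ 0.72054599,  0.74878333, -0.9410181 ]), 'ft_torque': array([-0.01342813,  0.0124263 ,  0.00235097]), 'grip_width': 0.0855225170920906}
top {'mtx': array([[458.08763509,   0.        , 248.08374662],
       [  0.        , 458.08763509, 185.28002365],
       [  0.        ,   0.        ,   1.        ]]), 'world_to_cam': array([[ 0.01547061, -0.99986133, -0.00616245,  0.04512534],
       [-0.97662191, -0.01378887, -0.21452159,  0.60961025],
       [ 0.21440686,  0.00933716, -0.97669981,  1.35398916],
       [ 0.        ,  0.        ,  0.        ,  1. 
[... 614 characters left out ...]
cam': array([[-0.95508818, -0.29541151, -0.02320809,  0.61969725],
       [-0.1297963 ,  0.48747462, -0.86343582,  0.12751919],
       [ 0.26638224, -0.82164502, -0.50392457,  0.91142563],
       [ 0.        ,  0.        ,  0.        ,  1.        ]])}
plug [([227.0, 224.0], 0.67)]
union_nut [([231.0, 225.0], 0.56)]
filter_body [([245.0, 230.0], 0.61)]
end_plate [([221.0, 202.0], 0.85), ([352.0, 208.0], 0.83), ([255.0, 231.0], 0.68)]
small_round_nest [([168.0, 343.0], 0.47)]
hex_nest [([299.0, 296.0], 0.56)]
large_round_nest [([173.0, 283.0], 0.68), ([212.0, 304.0], 0.39)]
square_nest [([213.0, 304.0], 0.77)]
beaker [([189.0, 337.0], 0.73), ([230.0, 226.0], 0.18)]
jar [([207.0, 239.0], 0.59)]
```

```bash
python3 - <<'E'
import cv2
a=cv2.imread("pics/top0.png")[110:290,90:400]; cv2.imwrite("pics/v1.png",cv2.resize(a,None,fx=2.5,fy=2.5,interpolation=cv2.INTER_CUBIC))
a=cv2.imread("pics/side0.png"); cv2.imwrite("pics/v2.png",cv2.resize(a,None,fx=1.5,fy=1.5,interpolation=cv2.INTER_CUBIC))
E
```

```text
(no output)
```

View pics/v1.png

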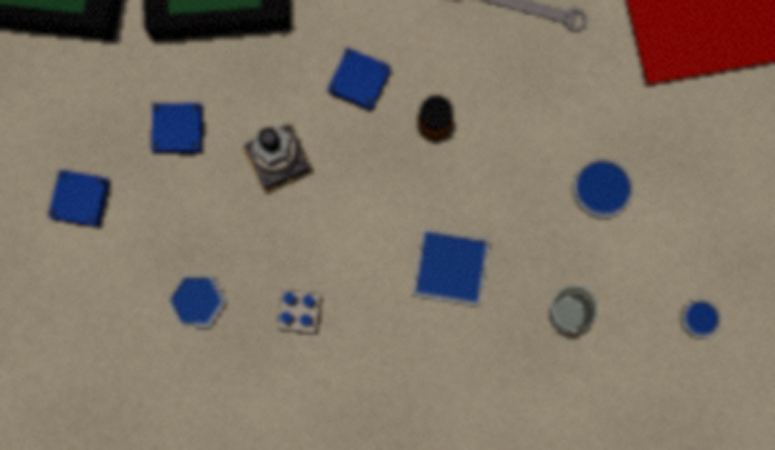

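View pics/v2.png

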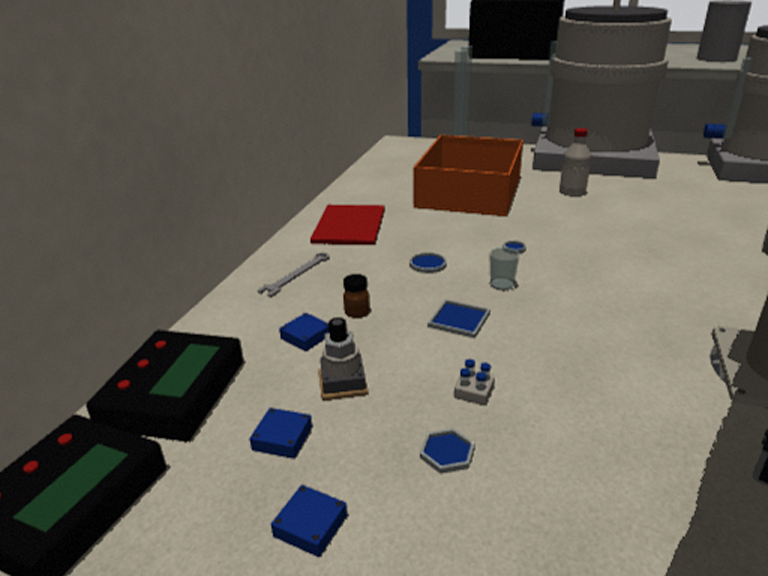

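v1/v2 show the stack at v1 (277,155), i.e. top pixel (row 172, col 201). It is the grey plate on the pale stand, with the plug at (row 166, col 198). There are three blue square look-alikes at top (row, col) (142,234), (162,161) and (189,122), which I'll ignore. The nests in top (row, col) are hex (231,169), square (217,271), large round (185,332) and small round (238,371). The beaker is at (235,319) and the jar at (158,264).

```bash
cat > h.py <<'E'
from workcell import *
import cv2,numpy as np
from scipy.spatial.transform import Rotation as R
def px2w(ci,uv,z):
    "pixels (col,row) -> world points at height z"
    T=np.linalg.inv(ci["world_to_cam"]); uv=np.atleast_2d(np.array(uv,float))
    r=(T[:3,:3]@np.linalg.inv(ci["mtx"])@np.c_[uv,np.ones(len(uv))].T).T
    o=T[:3,3]; return o+r*((z-o[2])/r[:,2])[:,None]
def rect_yaw(P): # min-area rectangle in world xy (mm)
    c,s,a=cv2.minAreaRect((P[:,:2]*1000).astype(np.float32)); return np.round(c,1),np.round(s,1),round(a,1)
def togo(target,yaw=None):
    "shift in tool cm to world target; turn (rad, mod pi) for tool y axis at world angle yaw(deg)"
    o=get_obs(); M=R.from_quat(o["tool_rot"]).as_matrix()
    s=M.T@(np.array(target)-o["eef_pos"])*100
    ty=np.degrees(np.arctan2(M[1,1],M[0,1])); t=None
    if yaw is not None:
        d=(yaw-ty+90)%180-90; t=-np.radians(d)  # tool z down
    print("shift",np.round(s,2),"turn",t,"ty",round(ty,1),"j6",o["joint_pos"][5].round(2),"tcp",o["eef_pos"].round(4),"t",o["clock"])
E
python3 - <<'E'
from h import *
try: print("tip_reach",tip_reach)
except Exception as e:
    import workcell; print([x for x in dir(workcell) if x[0]!="_"])
im=cv2.imread("pics/top0.png"); ci=camera_info("top"); hsv=cv2.cvtColor(im,cv2.COLOR_BGR2HSV)
m=cv2.inRange(hsv,(105,120,50),(130,255,255))
n,l,st,ce=cv2.connectedComponentsWithStats(m)
for i in range(1,n):
    if st[i,4]<30: continue
    ys,xs=np.where(l==i); P=px2w(ci,np.c_[xs,ys],.004)
    print(ce[i].round(),st[i,4],"mean",P.mean(0).round(4),rect_yaw(P))
print("plug top",px2w(ci,[197.5,163.5],.116),"stack",px2w(ci,[201,172],.03))
print("beaker",px2w(ci,[319,235],.035),"jar",px2w(ci,[264,158],.035),"rack",px2w(ci,[210,235],.02))
togo([.5,.1,.3])
E
```

```text
tip_reach 0.014
[233. 141.] 350 mean [0.7711 0.1061 0.004 ] (array([771.4, 105.7]), array([63.6, 64.1]), 67.4)
[160. 161.] 361 mean [0.7   0.344 0.004] (array([700.2, 343.7]), array([61.2, 63.8]), 0.8)
[331. 185.] 324 mean [ 0.6285 -0.2133  0.004 ] (array([ 629.1, -213.6]), array([63. , 64.9]), 0.8)
[121. 189.] 373 mean [0.6049 0.4659 0.004 ] (array([605. , 466.1]), array([64. , 62.9]), 80.5)
[270. 216.] 563 mean [ 0.5221 -0.0169  0.004 ] (array([522.5, -16.9]), array([76. , 75.8]), 81.3)
[168. 230.] 247 mean [0.474  0.3066 0.004 ] (array([473.7, 306.8]), array([50.9, 57.5]), 0.9)
[370. 237.] 112 mean [ 0.4617 -0.3335  0.004 ] (array([ 461.7, -333.4]), array([34.7, 34.4]), 44.3)
plug top [[0.66320988 0.20761735 0.116     ]] stack [[0.65827337 0.20601309 0.03      ]]
beaker [[ 0.46137953 -0.16736611  0.035     ]] jar [[0.7061618  0.00471633 0.035     ]] rack [[0.45799308 0.1713498  0.02      ]]
shift [-42.92 -22.48  -5.47] turn None ty 68.6 j6 1.57 tcp [0.1821 0.4657 0.2453] t 1.1
```

```bash
python3 -c "
from h import *
togo([.62,.205,.28])"
```

```text
shift [-50.27  -8.33  -3.47] turn None ty 68.6 j6 1.57 tcp [0.1821 0.4657 0.2453] t 1.1
```

Call:
arm_command --pt "-20 -3.3 -3.5" --pt "-20 -3.3 -3.5" --pt "-20 -3.3 -3.5" --pt "-20 -3.3 -3.5" --pt "-20 -3.3 -3.5" --turn '[0,0,0,0,0]' --hand '[0,0,0,0,0]'

```text
clock: 1.52
eef_pos: [0.3579, 0.3609, 0.2809]
tool_rot: [0.185, 0.983, 0.0, 0.0]
ft_force: [0.7, 1.1, -1.0]
grip_width: 0.0854
```

Call:
arm_command --pt "-15 -2.5 0" --pt "-15 -2.5 0" --pt "-15 -2.5 0" --pt "-15 -2.5 0" --pt "-15 -2.5 0" --turn '[0,0,0,0,0]' --hand '[0,0,0,0,0]'

```text
clock: 1.93
eef_pos: [0.4912, 0.2809, 0.2795]
tool_rot: [0.189, 0.982, -0.001, 0.001]
ft_force: [-0.2, 0.3, 0.2]
grip_width: 0.0855
```

Call:
arm_command --pt "-15 -2.5 0" --pt "-15 -2.5 0" --pt "-15 -2.5 0" --pt "-15 -2.5 0" --pt "-15 -2.5 0" --turn '[0,0,0,0,0]' --hand '[0,0,0,0,0]'

```text
clock: 2.35
eef_pos: [0.621, 0.2029, 0.2783]
tool_rot: [0.188, 0.982, -0.001, 0.0]
ft_force: [-1.8, -0.5, -0.4]
grip_width: 0.0851
```

```bash
python3 - <<'E'
from h import *
ci=camera_info("wrist"); p,d=camera("wrist"); cv2.imwrite("pics/w1.png",p[:,:,::-1]); np.savez("pics/w1.npz",d=d,K=ci["mtx"],T=ci["world_to_cam"])
print(ci["mtx"],np.linalg.inv(ci["world_to_cam"])); togo([.66,.206,.2])
E
```

```text
[[294.18204137   0.         258.14345631]
 [  0.         294.18204137 191.77681119]
 [  0.           0.           1.        ]] [[ 0.3686254   0.88430662  0.28656084  0.54780687]
 [ 0.92957618 -0.35005664 -0.11553561  0.2323048 ]
 [-0.00185638  0.30896949 -0.95107014  0.40693082]
 [ 0.          0.          0.          1.        ]]
shift [-3.77  1.64  7.85] turn None ty 68.4 j6 0.7 tcp [0.619  0.2046 0.2786] t 2.4
```

View pics/w1.png

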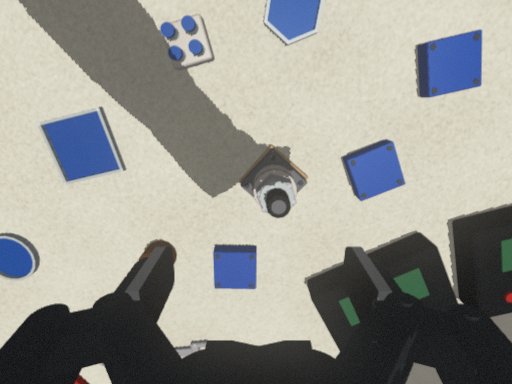

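Wrist view: the stack's plug top is at (col 278, row 203) and the plate corner is at (272,147). The hex and square nests and three blue decoys are also in view. Next I'll enlarge the stack to confirm it and read the yaws.

```bash
python3 - <<'E'
from h import *
a=cv2.imread("pics/w1.png")[140:225,235:315]; cv2.imwrite("pics/w1c.png",cv2.resize(a,None,fx=7,fy=7,interpolation=cv2.INTER_CUBIC))
z=np.load("pics/w1.npz"); ci=dict(mtx=z["K"],world_to_cam=z["T"]); d=z["d"]
ys,xs=np.mgrid[140:225,235:315]; xs=xs.ravel();ys=ys.ravel(); dd=d[ys,xs]
C=np.linalg.inv(z["K"])@np.c_[xs,ys,np.ones(len(xs))].T*dd; T=np.linalg.inv(z["T"]); W=(T[:3,:3]@C).T+T[:3,3]
for n,h in(("plug",.116),("nut",.088),("body",.066),("plate",.034)):
    P=W[(abs(W[:,2]-h)<.004)&(np.hypot(W[:,0]-.66,W[:,1]-.206)<.055)]
    print(n,len(P),P.mean(0).round(4),rect_yaw(P), "minEncl",cv2.minEnclosingCircle((P[:,:2]*1000).astype(np.float32)))
E
```

```text
plug 443 [0.6581 0.211  0.1158] (array([658.8, 210.9]), array([24.5, 24.8]), 69.6) minEncl ((658.8453369140625, 210.56121826171875), 13.088945388793945)
nut 589 [0.6512 0.2114 0.088 ] (array([654.2, 210.7]), array([42.1, 40.2]), 85.7) minEncl ((658.0634765625, 210.3330535888672), 24.054584503173828)
body 352 [0.6441 0.2119 0.0658] (array([650.5, 210.9]), array([53.2, 38.4]), 83.8) minEncl ((657.1703491210938, 210.0570526123047), 26.710588455200195)
plate 712 [0.6424 0.2136 0.0337] (array([657.1, 209.8]), array([63.4, 63.8]), 25.9) minEncl ((656.9114379882812, 210.13735961914062), 43.20941162109375)
```

View pics/w1c.png

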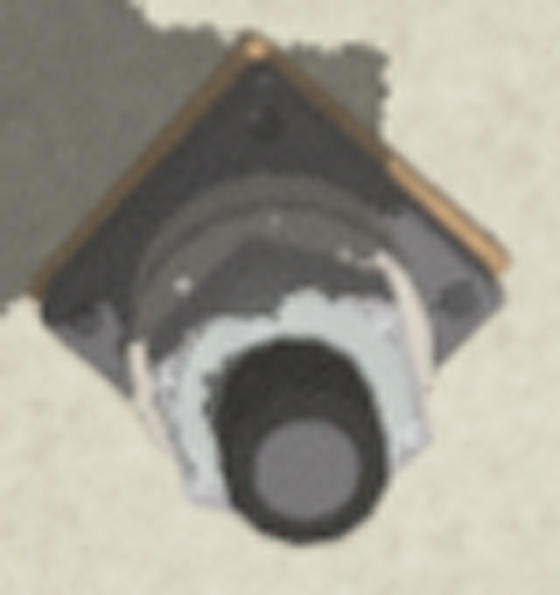

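Confirmed: this is the grey plate on the pale stand, with body, nut and black plug above. The depth heights (0.116, 0.088, 0.066, 0.034) match the sizes given. The plug is at (0.659, 0.211).

```bash
python3 -c "
from h import *
togo([.6588,.2108,.110])"
```

```text
shift [-3.5   2.06 16.85] turn None ty 68.4 j6 0.7 tcp [0.619  0.2046 0.2786] t 2.4
```

Call:
arm_command --pt "-3.5 2.1 8" --pt "-3.5 2.1 8" --pt "-3.5 2.1 8" --pt "-3.5 2.1 8" --pt "-3.5 2.1 8" --turn '[0,0,0,0,0]' --hand '[0.3,0.3,0.3,0.3,0.3]'

```text
clock: 2.82
eef_pos: [0.6565, 0.214, 0.2009]
tool_rot: [0.185, 0.983, -0.0, -0.001]
ft_force: [-0.3, 0.2, 0.7]
grip_width: 0.0597
```

```bash
python3 -c "
from h import *
togo([.6588,.2108,.110])
print(get_obs()['grip_width'],get_obs()['ft_force'])"
```

```text
shift [-0.34 -0.21  9.09] turn None ty 68.7 j6 0.69 tcp [0.6565 0.214  0.2009] t 2.8167
0.05968127355661319 [-0.27829511  0.17559449  0.72790737]
```

Call:
arm_command --pt "-0.3 -0.2 4" --pt "-0.3 -0.2 7" --pt "-0.3 -0.2 9" --pt "-0.3 -0.2 9" --pt "-0.3 -0.2 9" --turn '[0,0,0,0,0]' --hand '[0.3,0.3,0.3,0.3,0.3]'

```text
clock: 3.23
eef_pos: [0.6596, 0.2107, 0.1126]
tool_rot: [0.185, 0.983, 0.0, 0.001]
ft_force: [-0.7, -0.2, 1.1]
grip_width: 0.0596
```

Call:
arm_command --pt "0 0 0" --pt "0 0 0" --pt "0 0 0" --pt "0 0 0" --pt "0 0 0" --turn '[0,0,0,0,0]' --hand '[0.5,0.7,1,1,1]'

```text
clock: 3.65
eef_pos: [0.6616, 0.2108, 0.114]
tool_rot: [0.185, 0.983, 0.002, 0.003]
ft_force: [-0.4, 1.2, 6.3]
grip_width: 0.0225
```

Call:
arm_command --pt "0 0 0" --pt "0 0 0" --pt "0 0 -2" --pt "0 0 -5" --pt "0 0 -8" --turn '[0,0,0,0,0]' --hand '[1,1,1,1,1]'

```text
clock: 4.07
eef_pos: [0.6591, 0.2098, 0.1908]
tool_rot: [0.185, 0.983, -0.001, -0.001]
ft_force: [0.2, 0.4, 0.1]
grip_width: 0.0224
```

```bash
python3 -c "
from h import *
togo([.462,-.3335,.15])"
```

```text
shift [ -1.44 -57.78   4.15] turn None ty 68.6 j6 0.68 tcp [0.6591 0.2098 0.1908] t 4.0667
```

Grip width is 22 mm, but the plug is 26 mm, so I'll look.

```bash
python3 - <<'E'
from h import *
ci=camera_info("wrist"); p,d=camera("wrist"); cv2.imwrite("pics/w2.png",p[:,:,::-1]); np.savez("pics/w2.npz",d=d,K=ci["mtx"],T=ci["world_to_cam"])
q,_=camera("side"); 
b=cv2.resize(q[100:300,130:330],None,fx=2,fy=2)[:,:,::-1]; a=p[:,:,::-1]
v=np.zeros((400,912,3),np.uint8); v[:384,:512]=a; v[:,512:]=b; cv2.imwrite("pics/w2v.png",cv2.resize(v,(800,351)))
E
```

```text
(no output)
```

View pics/w2v.png

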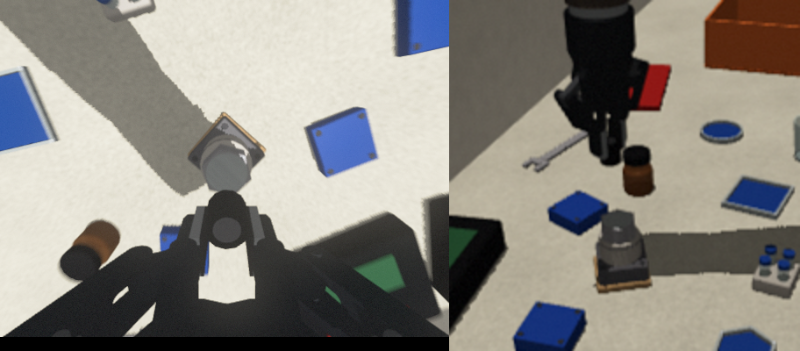

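Plug is held upright in the jaws. The spot is at wrist (col 258, row 262 in the full image), and the stack beneath is undisturbed. Next I'll measure the plug's height in hand and the exposed nut.

```bash
cat >> h.py <<'E'
def cloud(z):
    d=z["d"]; ys,xs=np.mgrid[0:384,0:512]; xs=xs.ravel();ys=ys.ravel()
    C=np.linalg.inv(z["K"])@np.c_[xs,ys,np.ones(len(xs))].T*d.ravel(); T=np.linalg.inv(z["T"]); return (T[:3,:3]@C).T+T[:3,3]
def layer(W,c,h,r=.06,tol=.004):
    P=W[(abs(W[:,2]-h)<tol)&(np.hypot(W[:,0]-c[0],W[:,1]-c[1])<r)]
    H=cv2.convexHull((P[:,:2]*1000).astype(np.float32))[:,0]
    a=np.arange(0,180); u=np.c_[np.cos(np.radians(a)),np.sin(np.radians(a))]; w=np.ptp(H@u.T,axis=0)
    c_,r_=cv2.minEnclosingCircle(H)
    print(len(P),"z",P[:,2].mean().round(4),"rect",rect_yaw(P),"circ",np.round(c_,1),round(r_,1),"narrowest",a[w.argmin()],w.min().round(1))
E
python3 - <<'E'
from h import *
z=np.load("pics/w2.npz"); W=cloud(z); o=get_obs()["eef_pos"]
P=W[(np.hypot(W[:,0]-o[0],W[:,1]-o[1])<.01)&(W[:,2]>.15)]; print("plug top z",np.median(P[:,2]),P[:,2].max(),"tcp",o)
layer(W,(.658,.21),.088,.04)
E
```

```text
plug top z 0.1930208842904772 0.216064831378031 tcp [0.66314085 0.21112615 0.19837576]
2083 z 0.0881 rect (array([657.5, 210.2]), array([41.9, 46. ]), 83.5) circ [658.3 210.6] 23.8 narrowest 84 42.0
```

Call:
arm_command --pt "0 -19 0" --pt "0 -19 0" --pt "0 -19 0" --pt "0 -19 0" --pt "0 -19 0" --turn '[0,0,0,0,0]' --hand '[1,1,1,1,1]'

```text
clock: 4.58
eef_pos: [0.5888, 0.0295, 0.1907]
tool_rot: [0.187, 0.982, -0.001, -0.0]
ft_force: [0.3, -1.1, -0.7]
grip_width: 0.0228
```

Call:
arm_command --pt "-1 -19 0" --pt "-1 -19 0" --pt "-1 -19 0" --pt "-1 -19 0" --pt "-1 -19 0" --turn '[0,0,0,0,0]' --hand '[1,1,1,1,1]'

```text
clock: 5.0
eef_pos: [0.5291, -0.1511, 0.1909]
tool_rot: [0.187, 0.982, -0.001, 0.0]
ft_force: [-0.3, -0.6, -0.4]
grip_width: 0.0225
```

Call:
arm_command --pt "0 -17 2" --pt "0 -17 2" --pt "0 -17 2" --pt "0 -17 2" --pt "0 -17 2" --turn '[0,0,0,0,0]' --hand '[1,1,1,1,1]'

```text
clock: 5.42
eef_pos: [0.4658, -0.3116, 0.1698]
tool_rot: [0.189, 0.982, -0.001, -0.0]
ft_force: [0.3, 1.2, -0.2]
grip_width: 0.0223
```

```bash
cat >> h.py <<'E'
def snap(name):
    ci=camera_info("wrist"); p,d=camera("wrist"); cv2.imwrite(f"pics/{name}.png",p[:,:,::-1]); np.savez(f"pics/{name}.npz",d=d,K=ci["mtx"],T=ci["world_to_cam"],im=p)
    return np.load(f"pics/{name}.npz")
def floor(z,c,r=.06):
    "blue nest floor near c in wrist picture"
    W=cloud(z); hsv=cv2.cvtColor(z["im"],cv2.COLOR_RGB2HSV); m=cv2.inRange(hsv,(105,120,40),(130,255,255)).ravel()>0
    P=W[m&(W[:,2]<.012)&(np.hypot(W[:,0]-c[0],W[:,1]-c[1])<r)]
    if len(P)<20: return print("no floor",len(P))
    c_,r_=cv2.minEnclosingCircle((P[:,:2]*1000).astype(np.float32)); print(len(P),"z",P[:,2].mean().round(4),"rect",rect_yaw(P),"circ",np.round(c_,1),round(r_,1))
E
python3 -c "
from h import *
togo([.462,-.3335,.031])
z=snap('w3'); floor(z,(.462,-.3335),.05); floor(z,(.629,-.2133),.06); floor(z,(.522,-.017),.07); togo([.462,-.3335,.031])"
```

```text
shift [-0.47 -2.14 13.88] turn None ty 68.2 j6 -0.21 tcp [ 0.4658 -0.3116  0.1698] t 5.4167
410 z 0.0039 rect (array([ 459.3, -335.4]), array([33.3, 36.7]), 67.9) circ [ 460.2 -333.4] 19.5
2091 z 0.0038 rect (array([ 626.9, -208.1]), array([65.7, 59.7]), 34.6) circ [ 628.5 -210.9] 33.9
no floor 0
shift [-0.46 -2.38 13.89] turn None ty 68.2 j6 -0.21 tcp [ 0.4667 -0.3096  0.1699] t 5.4667
```

Call:
arm_command --pt "-0.4 -2.4 2" --pt "-0.4 -2.4 5" --pt "-0.4 -2.4 8" --pt "-0.4 -2.4 10.5" --pt "-0.4 -2.4 10.5" --turn '[0,0,0,0,0]' --hand '[1,1,1,1,1]'

```text
clock: 5.88
eef_pos: [0.4609, -0.3261, 0.0602]
tool_rot: [0.185, 0.983, 0.002, -0.005]
ft_force: [-2.0, 0.6, -0.3]
grip_width: 0.0224
```

```bash
python3 -c "
from h import *
z=snap('w4');togo([.461,-.334,.031])
floor(z,(.462,-.3335),.05)
W=cloud(z);P=W[(np.hypot(W[:,0]-.461,W[:,1]+.334)<.012)]; print(np.percentile(P[:,2],[5,25,50,75,95]))"
```

```text
shift [-0.16 -0.7   3.19] turn None ty 68.7 j6 -0.24 tcp [ 0.4622 -0.3271  0.0629] t 5.9333
1256 z 0.004 rect (array([ 454.2, -332. ]), array([40.9, 25.2]), 82.5) circ [ 461.3 -332.9] 20.7
[0.00351515 0.06142251 0.06251426 0.07988364 0.11911251]
```

Call:
arm_command --pt "-0.1 -0.6 1" --pt "-0.1 -0.6 2" --pt "-0.1 -0.6 2.6" --pt "-0.1 -0.6 3" --pt "-0.1 -0.6 3" --turn '[0,0,0,0,0]' --hand '[1,1,1,1,1]'

```text
clock: 6.35
eef_pos: [0.4623, -0.3352, 0.0348]
tool_rot: [0.185, 0.983, 0.0, -0.0]
ft_force: [-0.3, 0.1, 0.5]
grip_width: 0.0228
```

```bash
python3 -c "
from h import *
togo([.4613,-.333,.031]); print(get_obs()['ft_force'])"
```

```text
shift [0.17 0.17 0.38] turn None ty 68.6 j6 -0.25 tcp [ 0.4623 -0.3352  0.0348] t 6.35
[-0.3461204   0.07787762  0.54663112]
```

Call:
arm_command --pt "0 0.2 0.2" --pt "0 0.2 0.3" --pt "0 0.2 0.3" --pt "0 0.2 0.3" --pt "0 0.2 0.3" --turn '[0,0,0,0,0]' --hand '[1,1,1,1,1]'

```text
clock: 6.77
eef_pos: [0.4635, -0.3338, 0.0326]
tool_rot: [0.185, 0.983, -0.0, 0.0]
ft_force: [0.4, 0.1, -0.4]
grip_width: 0.0223
```

Call:
arm_command --pt "0 0 0" --pt "0 0 0" --pt "0 0 0" --pt "0 0 0" --pt "0 0 0" --turn '[0,0,0,0,0]' --hand '[0.7,0.6,0.5,0.4,0.4]'

```text
clock: 7.18
eef_pos: [0.4633, -0.3337, 0.0324]
tool_rot: [0.185, 0.983, -0.0, 0.0]
ft_force: [0.2, -0.8, 0.1]
grip_width: 0.051
```

Call:
arm_command --pt "0 0 -1" --pt "0 0 -4" --pt "0 0 -8" --pt "0 0 -12" --pt "0 0 -15" --turn '[0,0,0,0,0]' --hand '[0.3,0.3,0.3,0.3,0.3]'

```text
clock: 7.6
eef_pos: [0.4639, -0.3341, 0.1865]
tool_rot: [0.185, 0.983, -0.001, 0.002]
ft_force: [0.3, -0.7, 0.1]
grip_width: 0.06
```

```bash
python3 - <<'E'
from h import *
z=snap('w5');W=cloud(z); layer(W,(.461,-.333),.032,.03); floor(z,(.461,-.333),.04)
floor(z,(.629,-.2133),.06)
togo([.658,.2105,.2],84)
togo([.658,.2105,.2],24)
E
```

```text
509 z 0.032 rect (array([ 461.3, -332.2]), array([24. , 25.5]), 67.9) circ [ 461.1 -332.3] 12.9 narrowest 69 24.0
67 z 0.0038 rect (array([ 450.8, -333.1]), array([17.5, 38.2]), 5.5) circ [ 456.  -332.6] 19.3
2038 z 0.0038 rect (array([ 631.5, -210.6]), array([65.1, 63.9]), 66.8) circ [ 629.9 -211. ] 34.5
shift [ 2.06 57.87 -0.94] turn -0.2680909135884373 ty 68.6 j6 -0.25 tcp [ 0.4666 -0.336   0.1929] t 7.65
shift [ 2.06 57.87 -0.94] turn 0.7791066376081605 ty 68.6 j6 -0.25 tcp [ 0.4666 -0.336   0.1929] t 7.65
```

View pics/w5.png

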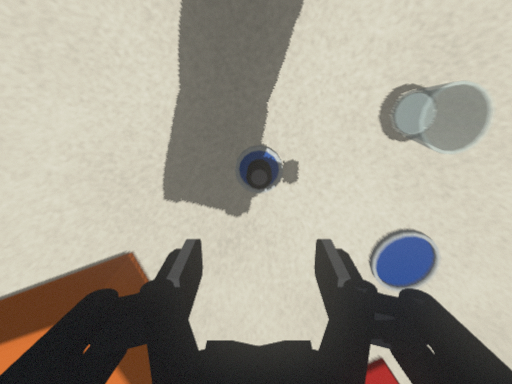

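Plug verified: top at 0.032, upright, 1 mm from the nest centre. It shows at (col 260, row 176) inside the small round nest. Next, the nut.

Call:
arm_command --pt "0.7 20 -0.5" --pt "0.7 20 -0.5" --pt "0.7 20 -0.5" --pt "0.7 20 -0.5" --pt "0.7 20 -0.5" --turn '[0,0,0,0,0]' --hand '[0.1,0.1,0.1,0.1,0.1]'

```text
clock: 8.07
eef_pos: [0.5301, -0.1423, 0.1881]
tool_rot: [0.185, 0.983, 0.0, 0.0]
ft_force: [0.3, 0.2, -0.6]
grip_width: 0.0767
```

Call:
arm_command --pt "0.7 20 0" --pt "0.7 20 0" --pt "0.7 20 0" --pt "0.7 20 0" --pt "0.7 20 0" --turn '[0,0,0,0,0]' --hand '[0.1,0.1,0.1,0.1,0.1]'

```text
clock: 8.48
eef_pos: [0.5965, 0.047, 0.188]
tool_rot: [0.185, 0.983, 0.0, 0.0]
ft_force: [1.3, 0.2, 0.4]
grip_width: 0.077
```

Call:
arm_command --pt "0.7 18 0" --pt "0.7 18 0" --pt "0.7 18 0" --pt "0.7 18 0" --pt "0.7 18 0" --turn '[-0.27,-0.27,-0.27,-0.27,-0.27]' --hand '[0.1,0.1,0.1,0.1,0.1]'

```text
clock: 8.9
eef_pos: [0.6555, 0.2203, 0.187]
tool_rot: [0.049, 0.999, 0.001, 0.0]
ft_force: [-1.2, -0.3, 0.0]
grip_width: 0.0769
```

Call:
arm_command --pt "0 0 0" --pt "0 0 0" --turn '[0,0]' --hand '[0.1,0.1]'

```text
clock: 9.07
eef_pos: [0.6546, 0.2149, 0.1869]
tool_rot: [0.05, 0.999, -0.0, -0.0]
ft_force: [0.6, -0.9, -0.3]
grip_width: 0.0771
```

```bash
python3 -c "
from h import *
togo([.658,.2105,.087],84);z=snap('w6');W=cloud(z); layer(W,(.658,.21),.088,.04); layer(W,(.658,.21),.066,.05)"
```

```text
shift [-0.38 -0.4   9.99] turn 0.003782901457144235 ty 84.2 j6 0.42 tcp [0.6546 0.2149 0.1869] t 9.0667
2176 z 0.0881 rect (array([658.2, 210. ]), array([41.8, 48.1]), 84.9) circ [658.3 210.2] 24.2 narrowest 84 41.8
616 z 0.0658 rect (array([649.7, 210.3]), array([53.1, 37.9]), 84.3) circ [657.5 209.8] 27.0 narrowest 174 38.0
```

Call:
arm_command --pt "-0.4 -0.4 3" --pt "-0.4 -0.4 6" --pt "-0.4 -0.4 8" --pt "-0.4 -0.4 8" --pt "-0.4 -0.4 8" --turn '[0,0,0,0,0]' --hand '[0.1,0.1,0.1,0.1,0.1]'

```text
clock: 9.53
eef_pos: [0.6575, 0.2075, 0.1066]
tool_rot: [0.053, 0.999, -0.001, -0.002]
ft_force: [-0.4, 0.3, 0.3]
grip_width: 0.0772
```

```bash
python3 -c "
from h import *
togo([.6582,.2102,.087],84)"
```

```text
shift [-0.05  0.28  1.96] turn -0.0004783023523452762 ty 84.0 j6 0.41 tcp [0.6575 0.2075 0.1066] t 9.5333
```

Call:
arm_command --pt "0 0.2 1" --pt "0 0.2 1.9" --pt "0 0.2 1.9" --pt "0 0.2 1.9" --pt "0 0.2 1.9" --turn '[0,0,0,0,0]' --hand '[0.1,0.1,0.1,0.1,0.1]'

```text
clock: 9.95
eef_pos: [0.659, 0.2119, 0.0889]
tool_rot: [0.051, 0.999, 0.0, 0.0]
ft_force: [0.2, 0.4, -0.1]
grip_width: 0.077
```

Call:
arm_command --pt "0 0 0" --pt "0 0 0" --pt "0 0 0" --pt "0 0 0" --pt "0 0 0" --turn '[0,0,0,0,0]' --hand '[0.3,0.45,0.6,1,1]'

```text
clock: 10.37
eef_pos: [0.6593, 0.2119, 0.0892]
tool_rot: [0.051, 0.999, 0.0, 0.001]
ft_force: [-0.1, -0.1, 3.0]
grip_width: 0.0403
```

Call:
arm_command --pt "0 0 0" --pt "0 0 0" --pt "0 0 -2" --pt "0 0 -5" --pt "0 0 -9" --turn '[0,0,0,0,0]' --hand '[1,1,1,1,1]'

```text
clock: 10.78
eef_pos: [0.6556, 0.2108, 0.1735]
tool_rot: [0.051, 0.999, -0.002, -0.005]
ft_force: [0.3, 0.6, -2.8]
grip_width: 0.0402
```

Call:
arm_command --pt "0 0 0" --pt "0 0 0" --turn '[0,0]' --hand '[1,1]'

```text
clock: 10.95
eef_pos: [0.6602, 0.2122, 0.181]
tool_rot: [0.051, 0.999, 0.001, 0.003]
ft_force: [-0.2, 0.9, -1.8]
grip_width: 0.0406
```

```bash
python3 - <<'E'
from h import *
togo([.474,.3066,.13]); z=snap('w7'); W=cloud(z); o=get_obs()["eef_pos"]
P=W[(np.hypot(W[:,0]-o[0],W[:,1]-o[1])<.01)&(W[:,2]>.13)]; print("nut top",np.percentile(P[:,2],[5,50,95]),o)
layer(W,(.658,.21),.066,.05); floor(z,(.474,.3066),.05)
E
```

```text
shift [19.52  7.46  5.02] turn None ty 84.1 j6 0.41 tcp [0.6602 0.2122 0.181 ] t 10.95
nut top [0.17929097 0.18073758 0.2528741 ] [0.65876784 0.21180374 0.17824136]
2503 z 0.0659 rect (array([654.4, 209.6]), array([53.4, 46.6]), 87.8) circ [657.5 209.4] 26.9 narrowest 178 46.7
no floor 0
```

Call:
arm_command --pt "15 5.7 2" --pt "15 5.7 2" --pt "15 5.7 2" --pt "15 5.7 2" --pt "15 5.7 2" --turn '[0,0,0,0,0]' --hand '[1,1,1,1,1]'

```text
clock: 11.42
eef_pos: [0.5055, 0.2845, 0.1533]
tool_rot: [0.048, 0.999, -0.003, -0.007]
ft_force: [-1.0, -1.0, -3.2]
grip_width: 0.0404
```

Call:
arm_command --pt "4.2 1.7 3" --pt "4.2 1.7 4" --pt "4.2 1.7 4" --pt "4.2 1.7 4" --pt "4.2 1.7 4" --turn '[0,0,0,0,0]' --hand '[1,1,1,1,1]'

```text
clock: 11.83
eef_pos: [0.4758, 0.3046, 0.1177]
tool_rot: [0.052, 0.999, -0.0, -0.0]
ft_force: [0.8, 0.6, -1.2]
grip_width: 0.0402
```

```bash
python3 - <<'E'
from h import *
togo([.474,.3066,.027]); z=snap('w8'); W=cloud(z)
floor(z,(.474,.3066),.06); layer(W,(.474,.3066),.01,.06,.0025)
E
```

```text
shift [0.19 0.19 9.07] turn None ty 84.1 j6 0.67 tcp [0.4758 0.3046 0.1177] t 11.8333
1921 z 0.0039 rect (array([469.3, 304.1]), array([56.4, 50.5]), 81.0) circ [472.6 306.1] 31.1
969 z 0.0099 rect (array([466.3, 307.5]), array([74.7, 58.3]), 81.5) circ [471.9 306.6] 37.7 narrowest 172 58.5
```

View pics/w8.png

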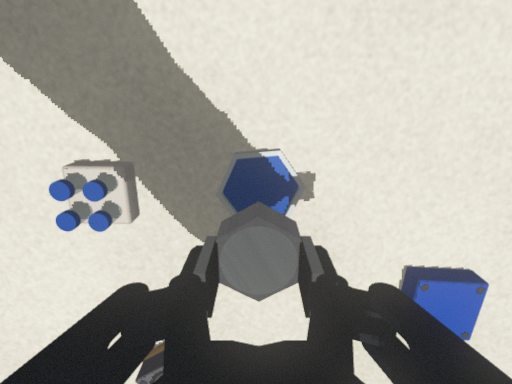

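Nut level in the jaws, with the hex nest visible at (col 260, row 185). The nut is about 30° off the nest, so I'll turn it and lower.

Call:
arm_command --pt "0.2 0.2 1" --pt "0.2 0.2 3" --pt "0.2 0.2 5" --pt "0.2 0.2 6.5" --pt "0.2 0.2 6.5" --turn '[-0.12,-0.24,-0.36,-0.48,-0.5]' --hand '[1,1,1,1,1]'

```text
clock: 12.3
eef_pos: [0.473, 0.3055, 0.0507]
tool_rot: [-0.198, 0.98, -0.001, -0.002]
ft_force: [-0.5, -0.2, -2.6]
grip_width: 0.0402
```

Call:
arm_command --pt "0 0 0" --pt "0 0 0" --turn '[0,0]' --hand '[1,1]'

```text
clock: 12.47
eef_pos: [0.4752, 0.3075, 0.0546]
tool_rot: [-0.196, 0.981, 0.0, 0.001]
ft_force: [-0.5, 0.2, -2.6]
grip_width: 0.0406
```

```bash
python3 - <<'E'
from h import *
togo([.473,.3066,.027]); z=snap('w9'); W=cloud(z)
floor(z,(.474,.3066),.06); layer(W,(.474,.3066),.01,.06,.0025); layer(W,(.474,.3066),get_obs()["eef_pos"][2],.028,.003)
E
```

```text
shift [ 0.24 -0.    2.76] turn None ty 112.6 j6 0.18 tcp [0.4752 0.3075 0.0546] t 12.4667
2090 z 0.004 rect (array([463.3, 303.5]), array([41.7, 60.7]), 18.5) circ [473.1 306.7] 32.1
1397 z 0.0099 rect (array([459.9, 301.2]), array([48.6, 69.4]), 22.0) circ [470.3 305.5] 37.0 narrowest 22 48.7
5520 z 0.0538 rect (array([473.2, 308.4]), array([43.3, 51.8]), 50.3) circ [472.  305.8] 27.3 narrowest 174 43.3
```

Call:
arm_command --pt "0.1 0 1" --pt "0.1 0 2" --pt "0.1 0 2.6" --pt "0.1 0 2.6" --pt "0.1 0 2.6" --turn '[0,0,0,0,0]' --hand '[1,1,1,1,1]'

```text
clock: 12.93
eef_pos: [0.4724, 0.3067, 0.027]
tool_rot: [-0.197, 0.98, -0.0, -0.0]
ft_force: [-0.2, -0.1, 0.1]
grip_width: 0.04
```

Call:
arm_command --pt "0 0 0" --pt "0 0 0" --turn '[0,0]' --hand '[1,1]'

```text
clock: 13.1
eef_pos: [0.4725, 0.3067, 0.0271]
tool_rot: [-0.197, 0.98, -0.0, -0.0]
ft_force: [-0.4, -1.4, 0.1]
grip_width: 0.0405
```

```bash
python3 -c "
from h import *
togo([.473,.3066,.027]); print(get_obs()['ft_force'])"
```

```text
shift [-0.04 -0.03  0.01] turn None ty 112.7 j6 0.18 tcp [0.4725 0.3067 0.0271] t 13.1
[-0.41623557 -1.44715546  0.05862003]
```

Weight gone from the wrist, so the nut is on the floor. Releasing and retreating.

Call:
arm_command --pt "0 0 0" --pt "0 0 0" --pt "0 0 0" --pt "0 0 0" --pt "0 0 0" --turn '[0,0,0,0,0]' --hand '[0.4,0.3,0.2,0.1,0.1]'

```text
clock: 13.52
eef_pos: [0.4728, 0.307, 0.0274]
tool_rot: [-0.197, 0.98, 0.0, 0.0]
ft_force: [0.5, -0.1, 0.1]
grip_width: 0.0767
```

Call:
arm_command --pt "0 0 -1" --pt "0 0 -4" --pt "0 0 -8" --pt "0 0 -12" --pt "0 0 -16" --turn '[0,0,0,0,0]' --hand '[0,0,0,0,0]'

```text
clock: 13.93
eef_pos: [0.4722, 0.3066, 0.1897]
tool_rot: [-0.197, 0.98, -0.0, -0.0]
ft_force: [1.1, 0.7, 0.3]
grip_width: 0.0857
```

```bash
python3 - <<'E'
from h import *
z=snap('w10');W=cloud(z); layer(W,(.473,.3066),.026,.04); layer(W,(.473,.3066),.01,.05,.003); floor(z,(.473,.3066),.05)
togo([.6573,.2096,.19],68)
togo([.6573,.2096,.19],26)
E
```

```text
1419 z 0.0261 rect (array([471.5, 306.9]), array([47.4, 41.8]), 24.3) circ [471.4 306.5] 24.0 narrowest 114 41.8
838 z 0.0098 rect (array([471.8, 306.5]), array([75.1, 66. ]), 29.1) circ [472.2 306.7] 38.1 narrowest 119 66.0
109 z 0.0039 rect (array([468.3, 304.2]), array([48.6, 56.6]), 28.2) circ [474.2 306.9] 31.5
shift [-12.84 -16.19   1.08] turn 0.781189443647959 ty 112.8 j6 0.18 tcp [0.4762 0.3091 0.1993] t 13.9833
shift [-12.84 -16.19   1.08] turn 1.5142277294855773 ty 112.8 j6 0.18 tcp [0.4762 0.3091 0.1993] t 13.9833
```

Call:
arm_command --pt "-13 -16 0" --pt "-13 -16 0" --pt "-13 -16 0" --pt "-13 -16 0" --pt "-13 -16 0" --turn '[-0.05,-0.05,-0.05,-0.05,-0.05]' --hand '[0,0,0,0,0]'

```text
clock: 14.4
eef_pos: [0.6561, 0.2084, 0.1882]
tool_rot: [-0.222, 0.975, 0.0, 0.001]
ft_force: [-0.4, 0.5, 0.8]
grip_width: 0.0854
```

Call:
arm_command --pt "0 0 2" --pt "0 0 5" --pt "0 0 7" --pt "0 0 7" --pt "0 0 7" --turn '[0,0,0,0,0]' --hand '[0,0,0,0,0]'

```text
clock: 14.82
eef_pos: [0.6534, 0.2092, 0.1163]
tool_rot: [-0.222, 0.975, -0.0, -0.002]
ft_force: [-0.3, -0.2, 0.5]
grip_width: 0.0853
```

```bash
python3 - <<'E'
from h import *
togo([.6573,.2096,.059],115.9)
z=snap('w11');W=cloud(z); layer(W,(.658,.21),.066,.04); layer(W,(.658,.21),.034,.055)
E
```

```text
shift [-0.39 -0.14  5.72] turn -0.004939902841721394 ty 115.6 j6 -0.14 tcp [0.6534 0.2092 0.1163] t 14.8167
4660 z 0.0659 rect (array([657.5, 209.2]), array([53.3, 53.2]), 73.8) circ [657.5 209.3] 27.0 narrowest 93 53.1
1885 z 0.0338 rect (array([657.5, 209.3]), array([64.4, 64.2]), 25.7) circ [657.5 209.4] 44.0 narrowest 116 64.2
```

Call:
arm_command --pt "-0.2 -0.1 2.5" --pt "-0.2 -0.1 4.5" --pt "-0.2 -0.1 5.7" --pt "-0.2 -0.1 5.7" --pt "-0.2 -0.1 5.7" --turn '[0,0,0,0,0]' --hand '[0,0,0,0,0]'

```text
clock: 15.28
eef_pos: [0.6569, 0.2099, 0.0614]
tool_rot: [-0.222, 0.975, 0.0, 0.0]
ft_force: [0.3, 0.2, 0.6]
grip_width: 0.0854
```

```bash
python3 -c "
from h import *
togo([.6575,.2093,.059],115.9)"
```

```text
shift [-0.03 -0.08  0.24] turn -0.004523468096798195 ty 115.6 j6 -0.14 tcp [0.6569 0.2099 0.0614] t 15.2833
```

Call:
arm_command --pt "0 0 0.2" --pt "0 0 0.2" --pt "0 0 0.2" --pt "0 0 0.2" --pt "0 0 0.2" --turn '[0,0,0,0,0]' --hand '[0.1,0.2,0.3,0.5,1]'

```text
clock: 15.7
eef_pos: [0.6577, 0.2099, 0.0603]
tool_rot: [-0.222, 0.975, 0.0, 0.002]
ft_force: [-0.6, -0.1, 5.3]
grip_width: 0.0515
```

Call:
arm_command --pt "0 0 0" --pt "0 0 0" --pt "0 0 -2" --pt "0 0 -5" --pt "0 0 -9" --turn '[0,0,0,0,0]' --hand '[1,1,1,1,1]'

```text
clock: 16.12
eef_pos: [0.6538, 0.2086, 0.1444]
tool_rot: [-0.222, 0.975, -0.0, -0.005]
ft_force: [0.5, -0.5, -2.0]
grip_width: 0.0516
```

Call:
arm_command --pt "0 0 -4" --pt "0 0 -4" --pt "0 0 -4" --pt "0 0 -4" --turn '[0,0,0,0]' --hand '[1,1,1,1]'

```text
clock: 16.45
eef_pos: [0.6562, 0.2094, 0.1876]
tool_rot: [-0.222, 0.975, -0.0, -0.001]
ft_force: [0.3, 0.1, -1.6]
grip_width: 0.0517
```

```bash
python3 - <<'E'
from h import *
togo([.63,-.211,.15]); z=snap('w12'); W=cloud(z); o=get_obs()["eef_pos"]
P=W[(np.hypot(W[:,0]-o[0],W[:,1]-o[1])<.01)&(W[:,2]>.13)]; print("body top",np.percentile(P[:,2],[5,50,95]),o)
layer(W,(.658,.21),.034,.055)
E
```

```text
shift [ 20.54 -36.77   3.78] turn None ty 115.6 j6 -0.14 tcp [0.6562 0.2094 0.1876] t 16.45
body top [0.19246143 0.19360461 0.25891156] [0.65552916 0.20921456 0.1861845 ]
3304 z 0.0339 rect (array([655.8, 208.7]), array([60.6, 64.1]), 25.9) circ [656.6 208.8] 43.3 narrowest 27 60.4
```

View pics/w12.png

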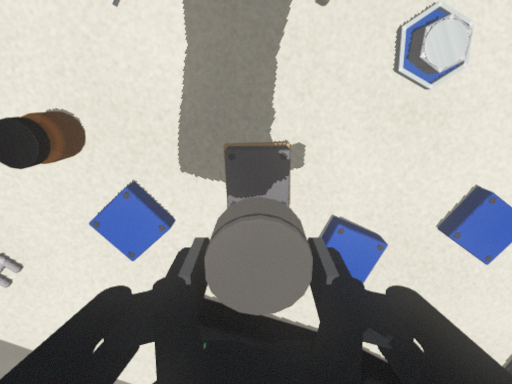

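Body is held level, the plate and stand are undisturbed, and the nut sits in the hex nest at (440,45). Moving to the large nest.

Call:
arm_command --pt "10 -17.9 0" --pt "10 -17.9 0" --pt "10 -17.9 0" --pt "10 -17.9 0" --pt "10 -17.9 0" --turn '[0,0,0,0,0]' --hand '[1,1,1,1,1]'

```text
clock: 16.92
eef_pos: [0.6418, 0.0028, 0.1853]
tool_rot: [-0.222, 0.975, 0.0, -0.003]
ft_force: [1.5, -0.3, -2.2]
grip_width: 0.0518
```

Call:
arm_command --pt "10.5 -18.9 0" --pt "10.5 -18.9 0" --pt "10.5 -18.9 0" --pt "10.5 -18.9 0" --pt "10.5 -18.9 0" --turn '[0,0,0,0,0]' --hand '[1,1,1,1,1]'

```text
clock: 17.33
eef_pos: [0.6295, -0.2045, 0.1853]
tool_rot: [-0.222, 0.975, 0.001, -0.002]
ft_force: [0.7, 0.0, -2.1]
grip_width: 0.0515
```

Call:
arm_command --pt "0 0 2" --pt "0 0 5" --pt "0 0 8.5" --pt "0 0 8.5" --pt "0 0 8.5" --turn '[0,0,0,0,0]' --hand '[1,1,1,1,1]'

```text
clock: 17.75
eef_pos: [0.6278, -0.202, 0.0986]
tool_rot: [-0.222, 0.975, 0.003, -0.005]
ft_force: [-0.3, -0.6, -1.6]
grip_width: 0.0518
```

```bash
python3 - <<'E'
from h import *
togo([.63,-.211,.031]); z=snap('w13'); W=cloud(z)
floor(z,(.63,-.211),.06); layer(W,(.63,-.211),.01,.06,.0025)
E
```

```text
shift [ 0.14 -0.96  6.75] turn None ty 115.6 j6 -0.76 tcp [ 0.6278 -0.202   0.0986] t 17.75
3310 z 0.004 rect (array([ 620.3, -218. ]), array([47.8, 67.5]), 38.1) circ [ 627.2 -212.7] 34.3
1114 z 0.0099 rect (array([ 619.5, -218.2]), array([59.7, 78.8]), 39.6) circ [ 626.7 -212.2] 39.5 narrowest 40 59.9
```

Call:
arm_command --pt "0.3 -0.9 2" --pt "0.3 -0.9 4" --pt "0.3 -0.9 4" --pt "0.3 -0.9 4" --pt "0.3 -0.9 4" --turn '[0,0,0,0,0]' --hand '[1,1,1,1,1]'

```text
clock: 18.22
eef_pos: [0.6341, -0.2124, 0.0657]
tool_rot: [-0.222, 0.975, -0.001, 0.001]
ft_force: [0.3, 0.9, -1.8]
grip_width: 0.0518
```

```bash
python3 - <<'E'
from h import *
togo([.628,-.212,.031]); z=snap('w14'); W=cloud(z)
floor(z,(.63,-.211),.06); layer(W,(.63,-.211),.01,.06,.0025)
E
```

```text
shift [0.54 0.31 3.47] turn None ty 115.7 j6 -0.77 tcp [ 0.6341 -0.2124  0.0657] t 18.2167
3546 z 0.004 rect (array([ 617.7, -215.4]), array([47.2, 69. ]), 18.1) circ [ 627.4 -212.1] 34.9
1482 z 0.0099 rect (array([ 617.1, -215.8]), array([58.1, 78.1]), 21.7) circ [ 626.8 -212.1] 39.5 narrowest 22 58.3
```

Call:
arm_command --pt "0.4 0.2 0.5" --pt "0.4 0.2 1" --pt "0.4 0.2 1" --pt "0.4 0.2 1" --pt "0.4 0.2 1" --turn '[0,0,0,0,0]' --hand '[1,1,1,1,1]'

```text
clock: 18.68
eef_pos: [0.6281, -0.2123, 0.0533]
tool_rot: [-0.222, 0.975, 0.0, -0.0]
ft_force: [0.2, -0.6, -2.0]
grip_width: 0.0516
```

Call:
arm_command --pt "0 0 0" --pt "0 0 0" --turn '[0,0]' --hand '[1,1]'

```text
clock: 18.85
eef_pos: [0.6283, -0.2125, 0.0535]
tool_rot: [-0.222, 0.975, -0.0, 0.0]
ft_force: [-0.2, 0.1, -1.6]
grip_width: 0.0515
```

```bash
python3 - <<'E'
from h import *
togo([.6275,-.212,.031])
E
```

```text
shift [0.06 0.08 2.25] turn None ty 115.6 j6 -0.77 tcp [ 0.6283 -0.2125  0.0535] t 18.85
```

Call:
arm_command --pt "0.1 0.1 1" --pt "0.1 0.1 2" --pt "0.1 0.1 2.2" --pt "0.1 0.1 2.2" --pt "0.1 0.1 2.2" --turn '[0,0,0,0,0]' --hand '[1,1,1,1,1]'

```text
clock: 19.27
eef_pos: [0.6263, -0.2117, 0.0304]
tool_rot: [-0.222, 0.975, 0.0, -0.001]
ft_force: [-0.1, 0.1, -2.3]
grip_width: 0.0515
```

Call:
arm_command --pt "0 0 0" --pt "0 0 0" --turn '[0,0]' --hand '[1,1]'

```text
clock: 19.43
eef_pos: [0.6264, -0.2118, 0.0306]
tool_rot: [-0.222, 0.975, 0.0, -0.0]
ft_force: [-0.5, -0.8, -1.4]
grip_width: 0.0514
```

```bash
python3 - <<'E'
from h import *
togo([.6275,-.212,.031])
E
```

```text
shift [-0.09 -0.07 -0.04] turn None ty 115.6 j6 -0.77 tcp [ 0.6264 -0.2118  0.0306] t 19.4333
```

Call:
arm_command --pt "0 0 0.1" --pt "0 0 0.1" --pt "0 0 0.1" --pt "0 0 0.1" --pt "0 0 0.1" --turn '[0,0,0,0,0]' --hand '[1,1,1,1,1]'

```text
clock: 19.85
eef_pos: [0.6268, -0.2119, 0.0303]
tool_rot: [-0.222, 0.975, 0.0, -0.0]
ft_force: [-0.4, 0.3, -0.9]
grip_width: 0.0518
```

Call:
arm_command --pt "0 0 0" --pt "0 0 0" --pt "0 0 0" --pt "0 0 0" --pt "0 0 0" --turn '[0,0,0,0,0]' --hand '[0.3,0.2,0.1,0,0]'

```text
clock: 20.27
eef_pos: [0.627, -0.212, 0.0305]
tool_rot: [-0.222, 0.975, -0.0, 0.0]
ft_force: [-0.2, -0.9, -0.3]
grip_width: 0.0852
```

Call:
arm_command --pt "0 0 -1" --pt "0 0 -4" --pt "0 0 -8" --pt "0 0 -12" --pt "0 0 -16" --turn '[0,0,0,0,0]' --hand '[0,0,0,0,0]'

```text
clock: 20.68
eef_pos: [0.6264, -0.2118, 0.1927]
tool_rot: [-0.222, 0.975, 0.0, -0.0]
ft_force: [1.5, -0.5, -0.7]
grip_width: 0.0856
```

```bash
python3 - <<'E'
from h import *
togo([.6575,.2094,.187],115.8)
z=snap('w15');W=cloud(z); layer(W,(.628,-.212),.036,.04); layer(W,(.628,-.212),.01,.05,.003)
E
```

```text
shift [-21.02  36.63   0.57] turn -0.003079496323599204 ty 115.6 j6 -0.77 tcp [ 0.6264 -0.2118  0.1927] t 20.6833
2140 z 0.0359 rect (array([ 626.5, -212. ]), array([52.7, 52.7]), 25.6) circ [ 626.6 -211.6] 27.0 narrowest 117 52.7
836 z 0.0098 rect (array([ 626.6, -212.2]), array([77.7, 77.9]), 53.4) circ [ 626.5 -211.9] 39.6 narrowest 51 77.6
```

Body seated: top at 0.036, centred. Before the plate, I'll check from w12/w15 depth where the fingertips really lie relative to the TCP, while moving back.

Call:
arm_command --pt "-10 17.5 0" --pt "-10 17.5 0" --pt "-10 17.5 0" --pt "-10 17.5 0" --pt "-10 17.5 0" --turn '[0,0,0,0,0]' --hand '[0,0,0,0,0]'

```text
clock: 21.15
eef_pos: [0.6413, -0.0082, 0.1913]
tool_rot: [-0.222, 0.975, 0.0, 0.001]
ft_force: [0.8, -0.4, -0.6]
grip_width: 0.0852
```

Call:
arm_command --pt "-11 19.1 0" --pt "-11 19.1 0" --pt "-11 19.1 0" --pt "-11 19.1 0" --pt "-11 19.1 0" --turn '[0,0,0,0,0]' --hand '[0,0,0,0,0]'

```text
clock: 21.57
eef_pos: [0.6569, 0.1989, 0.1912]
tool_rot: [-0.222, 0.975, -0.0, 0.001]
ft_force: [1.2, -0.6, -0.1]
grip_width: 0.0854
```

Call:
arm_command --pt "0 0 2" --pt "0 0 5" --pt "0 0 9" --pt "0 0 9" --pt "0 0 9" --turn '[0,0,0,0,0]' --hand '[0,0,0,0,0]'

```text
clock: 21.98
eef_pos: [0.6547, 0.1963, 0.098]
tool_rot: [-0.222, 0.975, -0.0, -0.003]
ft_force: [0.3, 1.5, 1.1]
grip_width: 0.0859
```

```bash
python3 - <<'E'
from h import *
for n,tcp in(("w5",(.4639,-.3341,.1865)),("w12",(.6562,.2094,.1876)),("w15",(.6264,-.2118,.1927))):
    z=np.load(f"pics/{n}.npz"); W=cloud(z)-np.array(tcp)
    m=(np.hypot(W[:,0],W[:,1])<.065)&(W[:,2]>-.03)&(W[:,2]<.05)&(np.hypot(W[:,0],W[:,1])>.029)
    print(n,m.sum(),np.percentile(W[m,2],[0,.5,2,10,50]).round(4))
togo([.6575,.2094,.032],115.8)
z=snap('w16');W=cloud(z); layer(W,(.658,.21),.034,.055)
E
```

```text
w5 13213 [-0.0096 -0.0064 -0.0024  0.0098  0.0427]
w12 11014 [-0.0079 -0.0043  0.0002  0.0173  0.0429]
w15 7772 [-0.0014  0.0001  0.0024  0.0093  0.0308]
shift [-0.87  1.05  6.6 ] turn -0.002944558092561303 ty 115.6 j6 -0.16 tcp [0.6547 0.1963 0.098 ] t 21.9833
7308 z 0.0339 rect (array([657.4, 209.3]), array([64. , 64.1]), 25.8) circ [657.5 208.9] 44.1 narrowest 26 64.1
```

Call:
arm_command --pt "-0.6 1.1 1" --pt "-0.6 1.1 2" --pt "-0.6 1.1 2" --pt "-0.6 1.1 2" --pt "-0.6 1.1 2" --turn '[0,0,0,0,0]' --hand '[0,0,0,0,0]'

```text
clock: 22.45
eef_pos: [0.6579, 0.2094, 0.0809]
tool_rot: [-0.222, 0.975, -0.0, 0.0]
ft_force: [0.3, 0.2, -0.7]
grip_width: 0.0852
```

Call:
arm_command --pt "0 0 0" --pt "0 0 0" --pt "0 0 0" --turn '[0,0,0]' --hand '[0,0,0]'

```text
clock: 22.7
eef_pos: [0.6579, 0.2093, 0.0808]
tool_rot: [-0.222, 0.975, 0.0, 0.0]
ft_force: [-0.3, -0.5, -0.3]
grip_width: 0.0853
```

```bash
python3 - <<'E'
from h import *
togo([.6575,.2092,.027],115.8)
E
```

```text
shift [0.04 0.01 5.38] turn -0.0033333777857377555 ty 115.6 j6 -0.14 tcp [0.6579 0.2093 0.0808] t 22.7
```

Call:
arm_command --pt "0 0 1.5" --pt "0 0 3" --pt "0 0 4.5" --pt "0 0 5.4" --pt "0 0 5.4" --turn '[0,0,0,0,0]' --hand '[0,0,0,0,0]'

```text
clock: 23.12
eef_pos: [0.6558, 0.2087, 0.0236]
tool_rot: [-0.222, 0.975, -0.0, -0.002]
ft_force: [-0.2, 0.1, -0.2]
grip_width: 0.0851
```

Call:
arm_command --pt "0 0 0" --pt "0 0 0" --pt "0 0 0" --pt "0 0 0" --pt "0 0 0" --turn '[0,0,0,0,0]' --hand '[0.1,0.15,0.3,0.6,1]'

```text
clock: 23.53
eef_pos: [0.6589, 0.2098, 0.0282]
tool_rot: [-0.222, 0.975, 0.0, 0.002]
ft_force: [0.6, -0.3, 5.1]
grip_width: 0.0625
```

Call:
arm_command --pt "0 0 0" --pt "0 0 0" --pt "0 0 -2" --pt "0 0 -5" --pt "0 0 -9" --turn '[0,0,0,0,0]' --hand '[1,1,1,1,1]'

```text
clock: 23.95
eef_pos: [0.6543, 0.2083, 0.1122]
tool_rot: [-0.222, 0.975, -0.0, -0.005]
ft_force: [0.5, 0.7, -2.3]
grip_width: 0.0626
```

Call:
arm_command --pt "0 0 -6" --pt "0 0 -6" --pt "0 0 -6" --pt "0 0 -6" --turn '[0,0,0,0]' --hand '[1,1,1,1]'

```text
clock: 24.28
eef_pos: [0.6581, 0.2095, 0.1772]
tool_rot: [-0.222, 0.975, 0.0, 0.001]
ft_force: [-1.1, -0.7, -3.4]
grip_width: 0.0627
```

```bash
python3 - <<'E'
from h import *
togo([.5225,-.017,.15],81.3); z=snap('w17'); W=cloud(z); o=get_obs()["eef_pos"]
P=W[(np.hypot(W[:,0]-o[0],W[:,1]-o[1])<.015)&(W[:,2]>.13)]; print("plate top",np.percentile(P[:,2],[5,50,95]),o)
layer(W,o,np.median(P[:,2]),.05,.004); layer(W,(.658,.21),.01,.055)
E
```

```text
shift [ 22.03 -14.56   2.68] turn 0.599034823733138 ty 115.6 j6 -0.14 tcp [0.6581 0.2095 0.1772] t 24.2833
plate top [0.18233268 0.238516   0.24977648] [0.65687846 0.20916137 0.17484569]
3708 z 0.239 rect (array([651.5, 206.1]), array([24.1, 70.5]), 23.6) circ [652.5 206.8] 36.5 narrowest 24 24.1
3252 z 0.0099 rect (array([650.2, 204.9]), array([51.3, 69.3]), 27.3) circ [650.3 205.4] 42.2 narrowest 27 51.2
```

View pics/w17.png

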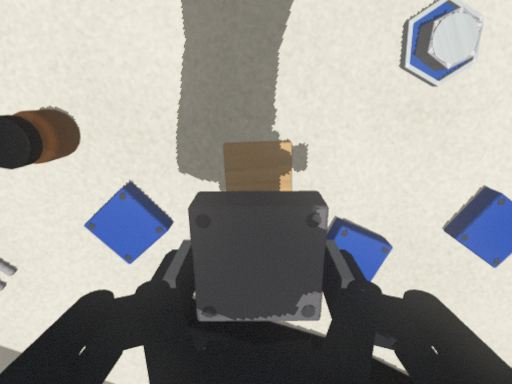

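Plate is held level and the bare stand is visible at (258,165). Moving above the square nest and turning +0.6.

Call:
arm_command --pt "14 -9 0" --pt "14 -9 0" --pt "14 -9 0" --pt "14 -9 0" --pt "14 -9 0" --turn '[0,0,0,0,0]' --hand '[1,1,1,1,1]'

```text
clock: 24.75
eef_pos: [0.562, 0.0614, 0.1716]
tool_rot: [-0.219, 0.976, -0.001, -0.008]
ft_force: [-1.1, 0.7, -3.3]
grip_width: 0.0625
```

Call:
arm_command --pt "8 -5.5 0" --pt "8 -5.5 0" --pt "8 -5.5 2" --pt "8 -5.5 4" --pt "8 -5.5 4" --turn '[0.12,0.24,0.36,0.48,0.6]' --hand '[1,1,1,1,1]'

```text
clock: 25.17
eef_pos: [0.5165, -0.0176, 0.1301]
tool_rot: [0.081, 0.997, -0.0, -0.006]
ft_force: [-0.7, -0.2, -2.0]
grip_width: 0.0623
```

Call:
arm_command --pt "0 0 0" --pt "0 0 0" --pt "0 0 0" --turn '[0,0,0]' --hand '[1,1,1]'

```text
clock: 25.42
eef_pos: [0.5217, -0.0162, 0.1355]
tool_rot: [0.075, 0.997, -0.0, -0.001]
ft_force: [0.2, -0.2, -2.7]
grip_width: 0.0623
```

```bash
python3 - <<'E'
from h import *
togo([.5225,-.017,.023],81.3); z=snap('w18'); W=cloud(z)
floor(z,(.5225,-.017),.07); layer(W,(.5225,-.017),.01,.07,.0025)
E
```

```text
shift [-0.1  -0.06 11.25] turn 0.0018993951112989303 ty 81.4 j6 0.12 tcp [ 0.5217 -0.0162  0.1355] t 25.4167
3631 z 0.004 rect (array([504.4, -13.9]), array([79.1, 43.3]), 81.5) circ [504.2 -13.8] 44.4
989 z 0.0099 rect (array([500.6, -13.1]), array([88.1, 48.1]), 81.9) circ [500.2 -13.2] 49.6 narrowest 171 48.2
```

View pics/w18.png

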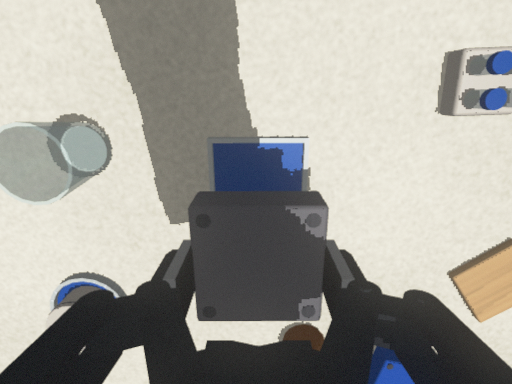

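Plate is square with the nest: centre about (0.5215, -0.016), yaw 81.5°, all matching the TCP. Lowering.

Call:
arm_command --pt "0 0 2" --pt "0 0 4" --pt "0 0 6" --pt "0 0 8" --pt "0 0 8.5" --turn '[0,0,0,0,0]' --hand '[1,1,1,1,1]'

```text
clock: 25.88
eef_pos: [0.52, -0.016, 0.0486]
tool_rot: [0.075, 0.997, -0.0, -0.002]
ft_force: [-1.3, -0.6, -1.9]
grip_width: 0.0625
```

Call:
arm_command --pt "0 0 0" --pt "0 0 0" --pt "0 0 0" --turn '[0,0,0]' --hand '[1,1,1]'

```text
clock: 26.13
eef_pos: [0.5233, -0.0164, 0.0527]
tool_rot: [0.076, 0.997, 0.0, 0.001]
ft_force: [0.8, -0.1, -2.0]
grip_width: 0.0622
```

```bash
python3 - <<'E'
from h import *
togo([.5215,-.0162,.023],81.5); z=snap('w19'); W=cloud(z)
floor(z,(.5225,-.017),.07); layer(W,(.5225,-.017),.01,.07,.0025); layer(W,(.5225,-.017),.0535,.055,.004)
E
```

```text
shift [ 0.19 -0.01  2.97] turn -0.003839480508477616 ty 81.3 j6 0.12 tcp [ 0.5233 -0.0164  0.0527] t 26.1333
3536 z 0.004 rect (array([492.6, -12.2]), array([79.7, 20.4]), 82.0) circ [493.5 -12.4] 40.8
1759 z 0.0099 rect (array([504. , -13.7]), array([88.5, 55.1]), 81.7) circ [504.2 -13.7] 51.8 narrowest 5 53.4
1642 z 0.0549 rect (array([522.6, -15.9]), array([89.2, 64.7]), 81.6) circ [520.9 -15.7] 44.8 narrowest 172 65.0
```

Call:
arm_command --pt "0 0 1" --pt "0 0 2" --pt "0 0 2.5" --pt "0 0 2.7" --pt "0 0 2.7" --turn '[0,0,0,0,0]' --hand '[1,1,1,1,1]'

```text
clock: 26.6
eef_pos: [0.521, -0.0165, 0.0232]
tool_rot: [0.076, 0.997, -0.0, -0.001]
ft_force: [-0.1, 0.3, -2.1]
grip_width: 0.0624
```

Call:
arm_command --pt "0 0 0" --pt "0 0 0" --turn '[0,0]' --hand '[1,1]'

```text
clock: 26.77
eef_pos: [0.5222, -0.0165, 0.0244]
tool_rot: [0.076, 0.997, 0.0, 0.0]
ft_force: [-0.3, 0.3, -2.5]
grip_width: 0.0626
```

```bash
python3 - <<'E'
from h import *
togo([.5215,-.0162,.0227],81.5)
E
```

```text
shift [0.07 0.02 0.17] turn -0.004446891670719087 ty 81.2 j6 0.12 tcp [ 0.5222 -0.0165  0.0244] t 26.7667
```

Call:
arm_command --pt "0 0 0.2" --pt "0 0 0.2" --pt "0 0 0.2" --pt "0 0 0.2" --pt "0 0 0.2" --turn '[0,0,0,0,0]' --hand '[1,1,1,1,1]'

```text
clock: 27.18
eef_pos: [0.5221, -0.0165, 0.0224]
tool_rot: [0.076, 0.997, 0.0, 0.0]
ft_force: [0.6, -0.1, -2.5]
grip_width: 0.0623
```

Call:
arm_command --pt "0 0 0" --pt "0 0 0" --pt "0 0 0" --pt "0 0 0" --pt "0 0 0" --turn '[0,0,0,0,0]' --hand '[0.2,0.1,0,0,0]'

```text
clock: 27.6
eef_pos: [0.5222, -0.0165, 0.0225]
tool_rot: [0.076, 0.997, 0.0, 0.0]
ft_force: [0.7, -0.2, -0.8]
grip_width: 0.0857
```

Call:
arm_command --pt "0 0 -1" --pt "0 0 -4" --pt "0 0 -8" --pt "0 0 -12" --pt "0 0 -16" --turn '[0,0,0,0,0]' --hand '[0,0,0,0,0]'

```text
clock: 28.02
eef_pos: [0.5214, -0.0165, 0.1847]
tool_rot: [0.076, 0.997, -0.0, -0.0]
ft_force: [1.0, 0.7, 0.2]
grip_width: 0.0853
```

Call:
arm_command --pt "0 0 -3" --pt "0 0 -3" --pt "0 0 -3" --turn '[0,0,0]' --hand '[0,0,0]'

```text
clock: 28.27
eef_pos: [0.5235, -0.0166, 0.2155]
tool_rot: [0.076, 0.997, 0.0, 0.003]
ft_force: [-1.2, 0.1, -0.0]
grip_width: 0.0855
```

```bash
python3 - <<'E'
from h import *
z=snap('w20');W=cloud(z); layer(W,(.522,-.0165),.028,.055); layer(W,(.522,-.0165),.01,.07,.003)
p,_=camera("side"); cv2.imwrite("pics/s2.png",cv2.resize(p[120:350,130:400,::-1],None,fx=2.4,fy=2.4))
o=get_obs();print(o["clock"],o["ft_force"],o["eef_pos"])
E
```

```text
3239 z 0.0279 rect (array([521.3, -16. ]), array([64.1, 64.2]), 81.4) circ [520.8 -15.7] 43.8 narrowest 81 64.2
1134 z 0.0098 rect (array([520.4, -16. ]), array([88.1, 88.7]), 81.6) circ [520.2 -16.1] 61.7 narrowest 171 88.4
28.3667 [-0.59755086 -0.01946852  0.47471339] [ 0.52131377 -0.01644878  0.21186368]
```

View pics/s2.png

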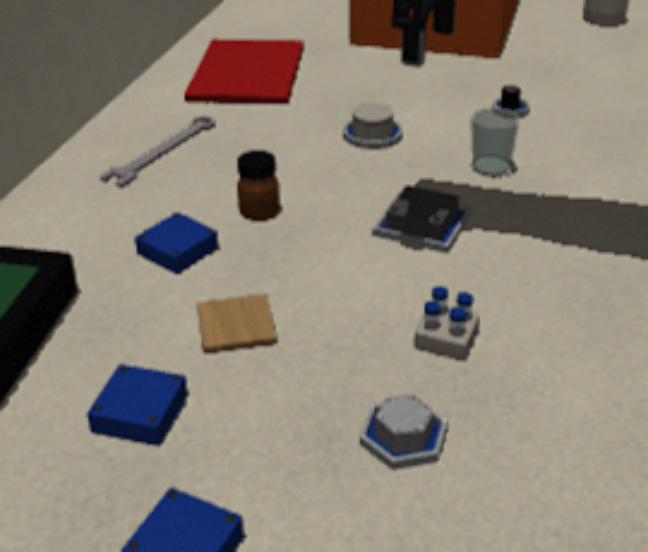

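The side view shows all four parts in their nests: plug (510,98), body (374,123), plate (422,212) and nut (403,423). The jar and beaker are standing, and the gripper is clear. I'm handing in.

```bash
python3 -c "
from workcell import *
print(job_done())"
```

```text
the job is handed in; nothing more can be done
None
```

I took the stack apart from the top down and set the plug, nut, body and plate each in its own nest. I then handed the job in at about 28 s; no verdict is reported.

**Seating:** After each release, a wrist depth check showed the part's top at the height expected when lying on the nest floor:

| Part | Top height (mm) | Offset from nest centre |
|---|---|---|
| Plug | 32 | about 1 mm |
| Nut | 26 | about 1 mm |
| Body | 36 | under 1 mm |
| Plate | 28 | about 1 mm, yaw within 0.5° |

**Final look:** The last side picture shows all four parts upright in their nests. The jar and beaker look untouched, though I did not measure their positions again. The gripper is open and about 0.2 m above the bench.

**Disagreements:**
- **Grip width:** it reads 1.5 to 3.5 mm smaller than the parts' true sizes.
- **Fingertips:** when the gripper is open, they stand well short of `tip_reach`, so I gripped the plate lower.
- **Camera estimates:** the top and wrist cameras differed by about 2 to 3 mm, and I used the wrist values.

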